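# Set out a viscosity measurement

## Task

Get the bench ready for a viscosity measurement, in this order: stand the empty steel cup in the middle of the bath's round plate so that it can warm up, put the lid squarely on it, then set out on the three black pads, one after another and each upright in the middle of its pad, the disc spindle on the left pad, the closed glass jar on the middle pad and the drum spindle on the right pad, so that the jar stands between the two spindles (left and right as seen from the robot, facing the bench). Leave the brown glass bottle where it stands.

Things in the scene. Friction and masses are not known exactly. Their poses are not given: they have to be found in the camera images.
- cup: Open, round, empty stainless steel cup, 56 mm outer diameter at the rim (54 mm at the foot), 52 mm high, wall 3 mm, floor 4 mm thick; about 150 g. It stands upright on the blue mat. Origin: centre of its underside, z up along its axis.
- lid: Flat round steel lid, 66 mm diameter and 6 mm thick, its underside quite flat, with a black mushroom knob in the middle: neck 14 mm diameter up to 14 mm above the underside, grip 22 mm diameter from 18 to 36 mm above the underside; about 100 g. It lies on the blue mat, knob up. Origin: centre of its underside, z up. It simply lies on the cup's rim, 52 mm above the cup's underside, overhanging by 5 mm all round.
- disc_spindle: Steel measuring spindle that stands on its own wide, thin disc: disc 56 mm diameter and 8 mm thick, stem 10 mm diameter, and at the top a coupling nut 16 mm diameter, from 52 to 75 mm above the underside; about 120 g. Origin: centre of its underside, z up along the stem.
- drum_spindle: Steel measuring spindle that stands on its own narrow, tall drum: drum 34 mm diameter and 36 mm high, short stem 10 mm diameter, and at the top the same coupling nut, 16 mm diameter, from 52 to 75 mm above the underside; about 150 g. Origin: centre of its underside, z up along the stem.
- jar: Closed clear-glass jar with a white screw cap, 48 mm diameter, 58 mm high, straight-sided; about 120 g. Origin: centre of its underside, z up.
- bottle: Brown glass bottle with a narrower neck, a black cap and a blank paper band, 52 mm diameter, 75 mm high, standing loose among the things on the blue mat. Not to be moved. Origin: centre of its underside.
- bath: Small fixed dry bath: white square housing 116 x 116 mm, 18 mm high, with a round bare aluminium plate of 84 mm diameter, 6 mm thick, in the middle of its top. Origin: centre of the housing's underside (2 mm above the bench, on the grey mat); the plate's top is 24 mm above the origin. Beside it stands its fixed blue controller box (100 x 100 x 40 mm), in either order.
- pad_left: Fixed flat round black rubber pad, 64 mm diameter, 4 mm thick, on the grey mat: the leftmost (largest y) of three alike in a row across the bench, nearer to the robot than the bath. Origin: centre of its underside; its top is 4 mm higher.
- pad_mid: The middle one of the three pads, same size and origin.
- pad_right: The rightmost (smallest y) of the three pads, same size and origin.
Not all that is in view belongs to the job. Of the things that look like the bath, the smallest one is meant.

How it is judged (in metres and radians):
On the way, in this order (a step that is already met when the one before it is completed fails the run):
1. The cup stands on the bath's round plate (horizontal distance between cup and bath below 0.015 m and z of cup in the frame of bath between 0.02 and 0.028 m and angle between cup's own z axis and vertical below 0.12 rad and linear speed of cup below 0.02 m/s), for 0.2 s.
2. The lid lies on the cup (horizontal distance between lid and cup below 0.009 m and z of lid in the frame of cup between 0.048 and 0.056 m and angle between lid's own z axis and vertical below 0.12 rad and linear speed of lid below 0.02 m/s), for 0.2 s.
3. The disc spindle stands on the left pad (horizontal distance between disc_spindle and pad_left below 0.013 m and z of disc_spindle in the frame of pad_left between 0 and 0.008 m and angle between disc_spindle's own z axis and vertical below 0.12 rad and linear speed of disc_spindle below 0.02 m/s), for 0.2 s.
4. The jar stands on the middle pad (horizontal distance between jar and pad_mid below 0.013 m and z of jar in the frame of pad_mid between 0 and 0.008 m and angle between jar's own z axis and vertical below 0.12 rad and linear speed of jar below 0.02 m/s), for 0.2 s.
5. The drum spindle stands on the right pad (horizontal distance between drum_spindle and pad_right below 0.013 m and z of drum_spindle in the frame of pad_right between 0 and 0.008 m and angle between drum_spindle's own z axis and vertical below 0.12 rad and linear speed of drum_spindle below 0.02 m/s), for 0.2 s.
At the end, for the whole second after the job is handed in: Cup upright on the bath plate (within 15 mm of its centre), lid flat on the rim (9 mm), disc spindle on the left pad, jar on the middle, drum spindle on the right (upright, within 13 mm of the pad centre), all released and at rest; the brown bottle where it was, to 30 mm (all of step 1 and all of step 2 and all of step 3 and all of step 4 and all of step 5 and distance of bottle from where it was at the start of the episode below 0.03 m); the robot touches nothing.
It fails at once if The brown bottle was pushed away or knocked over (distance of bottle from where it was at the start of the episode above 0.03 m or angle between bottle's own z axis and vertical above 0.5 rad).
It also fails if it takes over 128 s, if anything falls off the work surface, if the arm or the gripper's body presses on something with over 40 N, if the wrist force passes 120 N, or if a joint passes its speed limit or range.

## Robot

A 6-joint arm with a two-finger parallel gripper is mounted at the origin on the work surface. World frame = base frame: x ahead of the robot, y to its left, z up, the work surface at z = 0. Lengths are in mm, angles in rad, forces in N, time in s.
With the tool pointing down it reaches from about 350 to 875 mm from the base axis. Payload 4.2 kg.
Tool frame: the origin (TCP) lies at the very end of the fingers, on their centre line; the grasp point (between the pads) lies arm.grip_depth behind it (arm.grip_depth is the distance from the TCP to the grasp point, in mm); z points along the fingers, y is the direction in which the jaws open and shut (so a half turn about z gives the same grasp; the last joint's range is limited). The gripper opens to 85 mm and grips with 20 to 120 N. Pads are 22 mm wide; open, the fingers measure 114 mm over their backs; the gripper's body (76 mm by 85 mm) begins 54 mm behind the grasp point. The pads swing forward as they close: fully open they stand 13 mm farther back than shut.
Start: joints at [1.507, 0.385, 0.008, 0, -1.194, -0.259], TCP at [198.232, 592.708, 231.312] pointing down, gripper open.
Joint ranges: [-3.14, 3.14], [-1.21, 2.06], [-1.07, 1.41], [-3.16, 2.05], [-2.99, -0.16], [-3.1, 3.1]. Speed limits (rad/s): [2.79, 2.79, 3.14, 3.14, 3.14, 3.14].

## Interface

Orientations are given as a unit quaternion [x, y, z, w].
In Python, from bench import arm, optics, workorder gives the robot as it stands. The module is installed in compiled form; this text tells all that it offers.
- The arm moves only by the tool play_rows, never from a script. Its arguments are lists of equal length, an entry for each row: "travel": the shift along the tool's x, y, z in m, a list of three; "rotation": the turn, a rotation vector about the tool's x, y, z in rad, a list of three; "grip": the opening, from 0 (shut) to 1 (fully open). In form: {"travel": [[x, y, z], ...], "rotation": [[rx, ry, rz], ...], "grip": [grip, ...]}. A call has 1 to 12 rows; each row shifts and turns the commanded pose from where the row before left it, along the tool's axes as they then stand; what a row does not reach is not made up. A row lasts 1/12 s, in which the tool goes at most 41.7 mm and 7.16 degrees, less where a joint would pass 70% of its speed; a pose out of reach is approached as far as the arm can. A call is refused whole if a number of a shift passes 0.0417 or a number of a turn 0.125, either way. A call with a gripper value outside its range is refused whole. The fingers move at their own pace and stop on an object; the grip force is fixed at half the most. Time passes only in rows, so rows that do not move let the fingers close. It gives the time, the measured TCP pose, the force and the opening at its end, in the units of the state.
- arm.read_state(): the state, without advancing time (a new reading comes with each control period).
- optics.get_image(name): name is "scene" or "top" or "wrist"; returns a dict with "image" (480x640x3 uint8, blue, green, red), "depth" (480x640 float32, mm along the optical axis (not along the pixel's ray), 0 where there is no reading), "camera_matrix" (3x3 intrinsics, pixels), "R" (3x3) and "t" (3): a world point X has camera coordinates R X + t; the wrist camera has in their place "hand_eye" (4x4, takes a point from camera to tool coordinates, whose origin is the TCP and whose axes are the flange's). Camera axes: x right, y down, z forward; pixel columns grow to the right and rows downward; lengths in mm; the calibration is good to about 2 mm. A picture is of the moment at which its call begins: read the wrist's pose just before it.
- workorder.job_done(): hands the job in, once; it reports no verdict.
The state is a dict: "clock": time; "joints": joint angles; "joint_vel": joint speeds; "joint_efforts": joint torques, N m; "position": TCP position; "ee_rot": TCP orientation; "contact_force": force on the tool from outside, world axes, zero at the start; "wrist_torque": the same for the moment, N m; "gripper_width": finger opening in mm.
Only numpy, scipy, OpenCV 4.12 (cv2) and the standard library are available. Lean on these libraries where they do the work, as an engineer would, in place of code of your own. Each camera call takes 0.05 s, during which the arm holds its last target. There are 200 camera calls.

## Working session

There is one attempt and no reset: what is moved stays moved. The work goes in short steps, Python scripts to look and compute and a tool call to move; the robot and the scene stay as the last step left them, time stands still between calls to the robot, and variables do not carry over. Pictures are saved under pics/ and viewed, about 12 in all and at most 16, crops included, and the job is handed in when it is done.

Besides the shell and the picture viewer there is one more tool, called as name(argument=value, ...), one argument or row to a line, values as JSON. play_rows: Moves the arm, as the interface text tells. Its arguments: {"type":"object","properties":{"travel":{"type":"array","items":{"type":"array","items":{"type":"number"}}},"rotation":{"type":"array","items":{"type":"array","items":{"type":"number"}}},"grip":{"type":"array","items":{"type":"number"}}},"required":["travel","rotation","grip"]}

```bash
mkdir -p pics; cat > h.py <<'E'
import numpy as np, cv2
from bench import arm, optics, workorder
from scipy.spatial.transform import Rotation as Ro
def get(n):
    s=arm.read_state(); d=optics.get_image(n)
    if n=="wrist":
        R=Ro.from_quat(s["ee_rot"]).as_matrix(); T=np.eye(4); T[:3,:3]=R; T[:3,3]=s["position"]
        M=T@np.array(d["hand_eye"]); d["c2w"]=M
    else:
        M=np.eye(4); R=np.array(d["R"]); M[:3,:3]=R.T; M[:3,3]=-R.T@np.array(d["t"]).ravel(); d["c2w"]=M
    return d
def ray(d,u,v,z):
    K=np.array(d["camera_matrix"]); r=d["c2w"][:3,:3]@np.linalg.inv(K)@[u,v,1]; o=d["c2w"][:3,3]
    return o+r*(z-o[2])/r[2]
def cloud(d):
    K=np.array(d["camera_matrix"]); v,u=np.mgrid[:480,:640]; z=d["depth"]
    p=np.stack([(u-K[0,2])/K[0,0]*z,(v-K[1,2])/K[1,1]*z,z],-1)
    return p@d["c2w"][:3,:3].T+d["c2w"][:3,3]
E
python3 - <<'E'
from h import *
s=arm.read_state(); print(s, arm.grip_depth)
for n in ("scene","top"):
    d=get(n); cv2.imwrite(f"pics/{n}0.png",d["image"]); print(n,np.round(d["c2w"],3).tolist(),np.array(d["camera_matrix"]).tolist())
E
```

```text
{'clock': 0.0, 'joints': array([ 1.50659742e+00,  3.85575181e-01,  6.62431017e-03, -4.78601294e-04,
       -1.19400036e+00, -2.58567360e-01]), 'joint_vel': array([-0.00030001, -0.00038252,  0.00049107, -0.00041325, -0.00034787,
       -0.00029876]), 'joint_efforts': array([ 1.38133109e-04, -3.92290914e+01,  1.88402975e+01,  4.18638647e+00,
       -4.59129267e-03, -5.21995418e-06]), 'position': array([198.0662274 , 592.17232753, 230.21277505]), 'ee_rot': array([ 9.86991193e-01, -1.60770563e-01, -1.16822434e-04,  1.09394693e-03]), 'contact_force': array([ 0.27243536,  0.47202399, -0.33922167]), 'wrist_torque': array([ 0.06304379,  0.00170345, -0.06157949]), 'gripper_width': 85.1546578229902} 18.700000000000003
scene [[0.275, 0.597, -0.754, 1254.916], [0.961, -0.188, 0.201, -119.15], [-0.022, -0.78, -0.625, 706.367], [0.0, 0.0, 0.0, 1.0]] [[448.70768117013387, 0.0, 316.5119539050477], [0.0, 448.70768117013387, 238.0709001037245], [0.0, 0.0, 1.0]]
top [[0.028, -0.995, 0.091, 341.933], [-1.0, -0.028, -0.007, 120.817], [0.01, -0.091, -0.996, 1075.863], [0.0, 0.0, 0.0, 1.0]] [[489.41951684233373, 0.0, 320.0985055455886], [0.0, 489.41951684233373, 246.8685791475866], [0.0, 0.0, 1.0]]
```

View pics/top0.png

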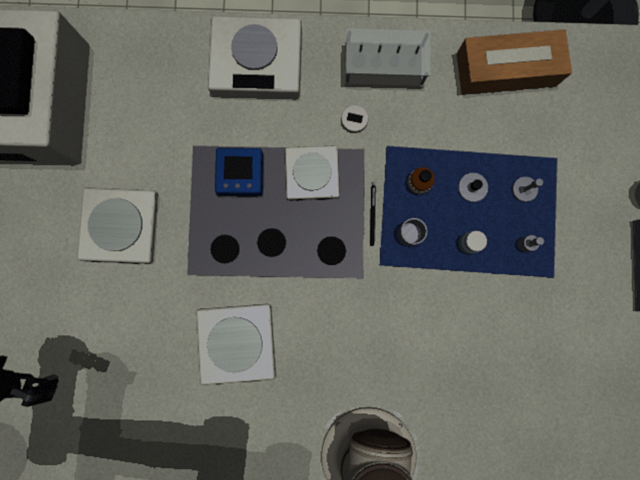

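View pics/scene0.png

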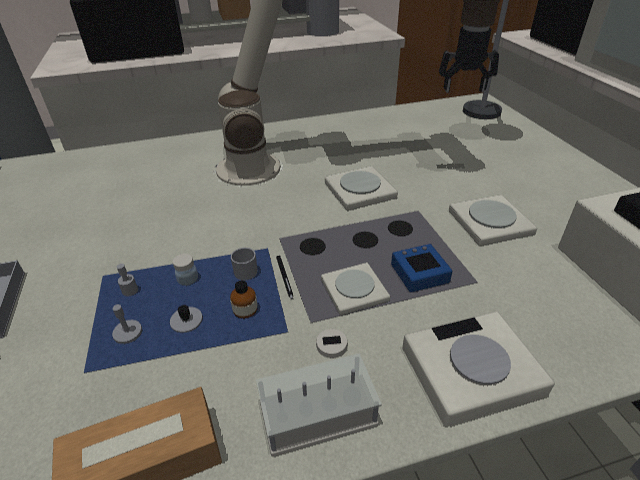

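```bash
python3 - <<'E'
from h import *
for n in ("top","scene"):
    d=get(n); P=cloud(d); z=P[...,2]; im=d["image"].astype(int)
    ok=d["depth"]>0
    B=ok&(P[...,0]>300)&(P[...,0]<760)&(P[...,1]<0)&(P[...,1]>-420)&(z>7)&(z<120)
    N,L,st,c=cv2.connectedComponentsWithStats(B.astype(np.uint8))
    print(n)
    for i in range(1,N):
        if st[i,4]<25: continue
        q=P[L==i]; zt=q[:,2].max(); t=q[q[:,2]>zt-6]
        (cx,cy),r=cv2.minEnclosingCircle(q[:,:2].astype(np.float32)); (tx,ty),tr=cv2.minEnclosingCircle(t[:,:2].astype(np.float32))
        print(st[i,:5],"all",np.round([cx,cy,r]),"zt",round(zt,1),"top",np.round([tx,ty,tr],1))
    m=(ok&(im.max(2)<45)&(abs(z-6)<12)).astype(np.uint8)
    if n=="top":
      cv2.imwrite("pics/bathcrop.png",cv2.resize(d["image"][130:290,180:370],None,fx=4,fy=3.7))
    N,L,st,c=cv2.connectedComponentsWithStats(m)
    for i in range(1,N):
        if st[i,4]>150: print("dark",st[i],np.round(ray(d,*c[i],6),1))
    # white housings
    m=(ok&(im.min(2)>150)&(z>10)&(z<40)).astype(np.uint8)
    N,L,st,c=cv2.connectedComponentsWithStats(m)
    for i in range(1,N):
        if st[i,4]>150:
            q=P[L==i]; print("white",st[i],np.round(q[:,:2].min(0)),np.round(q[:,:2].max(0)),"z",np.round(np.percentile(q[:,2],[5,50,95]),1), cv2.minAreaRect(q[:,:2].astype(np.float32)))
E
```

```text
top
[407 167  29  27 560] all [ 592. -107.   32.] zt 82.7 top [ 590.4 -101.7   12.1]
[457 172  32  30 624] all [ 586. -222.   36.] zt 42.9 top [ 583.7 -222.7   10.8]
[513 176  31  26 548] all [ 586. -347.   37.] zt 83.5 top [ 582.6 -337.6    7.7]
[372 181   4  64 145] all [519.  -2.  71.] zt 17.4 top [514.4  -4.2  65.7]
[397 218  31  28 509] all [477. -83.  28.] zt 60.1 top [475.9 -82.7  27.8]
[458 230  29  24 518] all [ 458. -212.   24.] zt 66.5 top [ 457.6 -212.5   21.7]
[518 235  27  17 316] all [ 459. -338.   18.] zt 82.4 top [ 459.7 -338.1    8.4]
dark [457  51 101  44 369] [ 822.1 -274.9    6. ]
dark [345  82  77   7 217] [810.5 -16.8   6. ]
dark [212  93  86   7 234] [776.8 268.2   6. ]
dark [  0 160  81   6 221] [610.2 742.6   6. ]
dark [370 185   5  61 205] [504.4   0.6   6. ]
dark [633 220   7  91 460] [ 420.  -583.2    6. ]
dark [257 228  29  29 639] [447.1 220.9   6. ]
dark [210 235  29  29 642] [430.1 322.4   6. ]
dark [317 237  29  28 633] [432.7  89.    6. ]
dark [ 69 350  40  22 316] [180.4 600.6   6. ]
dark [  78  418  168   62 3642] [ -2.8 442.7   6. ]
white [287 14
[... 1026 characters left out ...]
7.   87.8   6. ]
white [326 167  70  36 654] [146. 205.] [312. 368.] z [22.1 24.1 26.3] ((228.15567016601562, 287.34814453125), (156.31114196777344, 152.63247680664062), 5.825644493103027)
white [452 195  84  43 915] [396. 477.] [552. 632.] z [22.1 24.3 26.5] ((473.9468994140625, 554.6083984375), (154.84335327148438, 155.83702087402344), 89.6223373413086)
white [322 263  67  46 849] [547.  77.] [663. 194.] z [17.8 19.9 21.8] ((604.9766845703125, 136.48207092285156), (112.74808502197266, 112.464599609375), 3.4946353435516357)
white [317 330  30  23 256] [703.  17.] [759.  73.] z [14.2 16.  18. ] ((731.823486328125, 44.050506591796875), (54.12935256958008, 54.45572280883789), 34.6667366027832)
```

View pics/bathcrop.png

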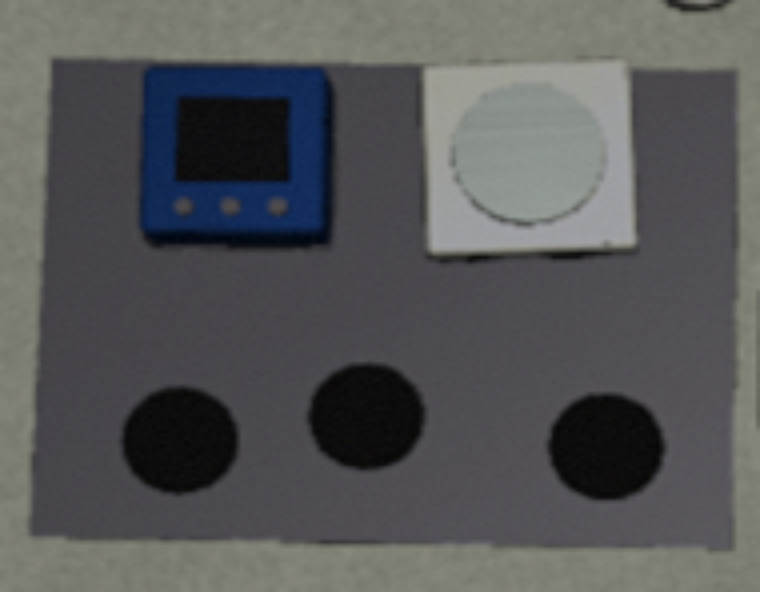

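play_rows(
  travel=[
    [0,0,0],
    [0,0,0],
    [0,0,0],
    [0.014,0.035,0],
    [0.014,0.035,0],
    [0.014,0.035,0],
    [0.014,0.035,0],
    [0.014,0.035,0],
    [0.014,0.035,0],
    [0.014,0.035,0],
    [0.014,0.035,0],
    [0.014,0.035,0],
  ],
  rotation=[
    [0,0,-0.108],
    [0,0,-0.108],
    [0,0,-0.108],
    [0,0,0],
    [0,0,0],
    [0,0,0],
    [0,0,0],
    [0,0,0],
    [0,0,0],
    [0,0,0],
    [0,0,0],
    [0,0,0],
  ],
  grip=[1,1,1,1,1,1,1,1,1,1,1,1],
)

```text
clock: 1.2
position: [324.8, 276.0, 231.4]
ee_rot: [1.0, 0.001, 0.0, -0.0]
contact_force: [1.0, -0.2, 0.8]
gripper_width: 85.3
```

The pictures show four bath-like things in the top view: (312,171), about 113 mm; (117,226), about 155 mm; (235,345), about 150 mm; and a balance at (255,55). The one at (312,171) is the smallest and stands on the grey mat beside the blue controller, so it is the bath. The crop confirms this, with the three pads below it at top-view pixels (224,249), (271,242) and (331,251).

play_rows(
  travel=[
    [0.0152,0.036,0],
    [0.0152,0.036,0],
    [0.0152,0.036,0],
    [0.0152,0.036,0],
    [0.0152,0.036,0],
    [0.0152,0.036,0],
    [0.0152,0.036,0],
    [0.0152,0.036,0],
    [0.0152,0.036,0],
    [0.0152,0.036,0],
    [0,0,0.02],
    [0,0,0],
  ],
  rotation=[
    [0,0,0],
    [0,0,0],
    [0,0,0],
    [0,0,0],
    [0,0,0],
    [0,0,0],
    [0,0,0],
    [0,0,0],
    [0,0,0],
    [0,0,0],
    [0,0,0],
    [0,0,0],
  ],
  grip=[1,1,1,1,1,1,1,1,1,1,1,1],
)

```text
clock: 2.2
position: [475.1, -83.8, 208.0]
ee_rot: [1.0, -0.002, -0.003, -0.0]
contact_force: [-1.3, -0.7, -2.3]
gripper_width: 85.3
```

```bash
python3 - <<'E'
from h import *
d=get("wrist"); print(arm.read_state()["position"],np.round(d["c2w"],2).tolist()); cv2.imwrite("pics/w1.png",d["image"])
P=cloud(d); z=P[...,2]
B=(d["depth"]>100)&(z>30)&(z<75)
N,L,st,c=cv2.connectedComponentsWithStats(B.astype(np.uint8))
for i in range(1,N):
    if st[i,4]>200:
        q=P[L==i]; t=q[q[:,2]>q[:,2].max()-8]; print(st[i],np.round(q[:,2].max(),1),np.round(cv2.minEnclosingCircle(t[:,:2].astype(np.float32))[0],1),cv2.minEnclosingCircle(t[:,:2].astype(np.float32))[1])
E
```

```text
[475.47257181 -82.90665987 209.41949474] [[-0.0, -0.95, -0.3, 551.14], [-1.0, 0.0, 0.0, -84.35], [-0.0, 0.3, -0.95, 350.13], [0.0, 0.0, 0.0, 1.0]]
[ 302    9   74   82 3422] 74.9 [ 589.6 -101.3] 12.325785636901855
[486  44  35  33 877] 40.3 [ 583.4 -222.1] 11.191729545593262
[ 277  171   72   75 1713] 56.7 [475.4 -82.4] 27.959373474121094
[ 441  197   70   64 3296] 62.0 [ 457.9 -212.5] 22.000038146972656
[ 598  202   42   42 1406] 63.4 [ 459.1 -332.7] 6.598231315612793
```

View pics/w1.png

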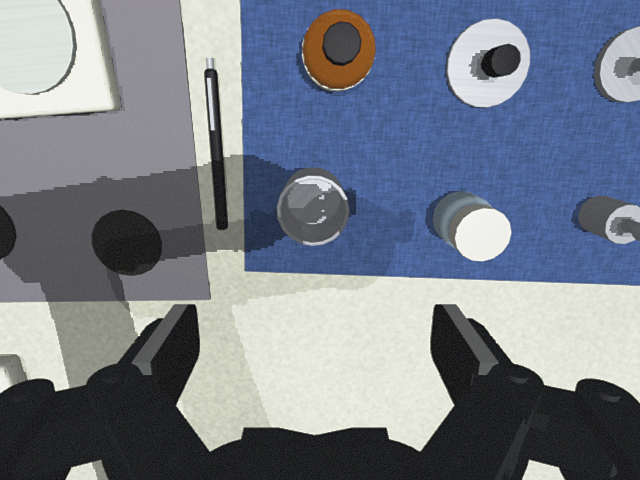

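The wrist picture shows the cup at (313,208), centred between the jaws, and the bottle clear of them at (338,50). Wrist and top measurements agree to about 1 mm.

play_rows(
  travel=[
    [0,0,0.036],
    [0,0,0.036],
    [0,0,0.036],
    [0,0,0.036],
    [0,0,0.036],
    [0,0,0.016],
    [0,0,0],
    [0,0,0],
    [0,0,0],
    [0,0,0],
    [0,0,0],
    [0,0,0],
  ],
  rotation=[
    [0,0,0],
    [0,0,0],
    [0,0,0],
    [0,0,0],
    [0,0,0],
    [0,0,0],
    [0,0,0],
    [0,0,0],
    [0,0,0],
    [0,0,0],
    [0,0,0],
    [0,0,0],
  ],
  grip=[1,1,1,1,1,1,1,0,0,0,0,0],
)

```text
clock: 3.25
position: [479.0, -81.3, 17.8]
ee_rot: [1.0, 0.001, 0.003, -0.0]
contact_force: [-0.9, 3.0, 6.5]
gripper_width: 54.7
```

play_rows(
  travel=[
    [0,0,-0.02],
    [0,0,-0.035],
    [0,0,-0.035],
    [0.0182,-0.0312,0],
    [0.0182,-0.0312,0],
    [0.0182,-0.0312,0],
    [0.0182,-0.0312,0],
    [0.0182,-0.0312,0],
    [0.0182,-0.0312,0],
    [0.0182,-0.0312,0],
    [0,0,0],
    [0,0,0],
  ],
  rotation=[
    [0,0,0],
    [0,0,0],
    [0,0,0],
    [0,0,0],
    [0,0,0],
    [0,0,0],
    [0,0,0],
    [0,0,0],
    [0,0,0],
    [0,0,0],
    [0,0,0],
    [0,0,0],
  ],
  grip=[0,0,0,0,0,0,0,0,0,0,0,0],
)

```text
clock: 4.25
position: [604.6, 138.4, 105.9]
ee_rot: [1.0, 0.002, 0.0, -0.0]
contact_force: [-0.8, -0.4, -0.6]
gripper_width: 54.4
```

```bash
cat > tops.py <<'E'
from h import *
import sys
d=get("top"); P=cloud(d); z=P[...,2]
s=arm.read_state(); print(np.round(s["position"],1),np.round(s["gripper_width"],1),np.round(s["contact_force"],1),np.round(Ro.from_quat(s["ee_rot"]).as_rotvec(),3))
ok=d["depth"]>0
for x0,x1,y0,y1,zl,zh in [list(map(float,a.split(","))) for a in sys.argv[1:]]:
    B=ok&(P[...,0]>x0)&(P[...,0]<x1)&(P[...,1]>y0)&(P[...,1]<y1)&(z>zl)&(z<zh)
    N,L,st,c=cv2.connectedComponentsWithStats(B.astype(np.uint8))
    for i in range(1,N):
        if st[i,4]<12: continue
        q=P[L==i]; t=q[q[:,2]>q[:,2].max()-7]
        print(st[i],"zmax",np.round(q[:,2].max(),1),"all",np.round(np.hstack(cv2.minEnclosingCircle(q[:,:2].astype(np.float32))),1),"top",np.round(np.hstack(cv2.minEnclosingCircle(t[:,:2].astype(np.float32))),1))
cv2.imwrite("pics/last_top.png",d["image"])
E
python3 - <<'E'
from h import *
s=arm.read_state();print(s["position"],s["gripper_width"],s["contact_force"])
d=get("wrist"); P=cloud(d);z=P[...,2]; print(np.round(P[100:300:40,200:440:40,2]))
cv2.imwrite("pics/w2.png",d["image"])
E
```

```text
[604.58079666 138.42564117 105.88991872] 54.39947815353981 [-0.81578973 -0.40399173 -0.61546096]
[[ -1.  -1.  -1.   0.  -1.  -1.]
 [  2.   1.   2.   1.  16.  20.]
 [  1.  19.  20.  25.  20.  20.]
 [  1.  21.  25.  27.  26.  21.]
 [  2.  20. 106. 114.  93.  19.]]
```

View pics/w2.png

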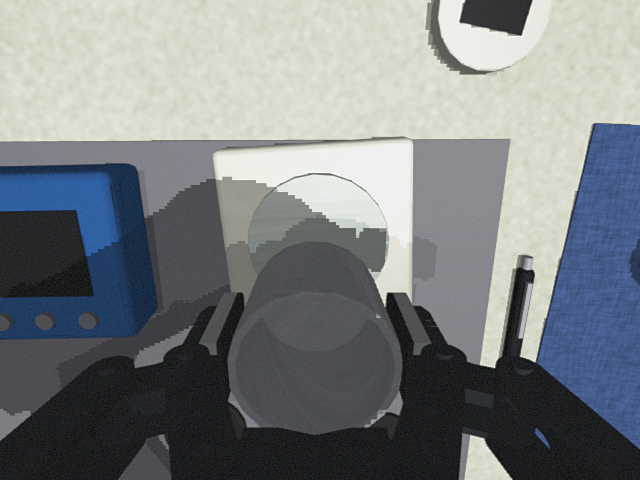

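The wrist picture shows the cup held level, with the plate centred below it at columns 247 to 390.

play_rows(
  travel=[
    [0,0,0.035],
    [0,0,0.02],
    [0,0,0.008],
    [0,0,0.003],
    [0,0,0],
    [0,0,0],
    [0,0,0],
    [0,0,0],
    [0,0,0],
    [0,0,-0.02],
    [0,0,-0.035],
    [0,0,-0.035],
  ],
  rotation=[
    [0,0,0],
    [0,0,0],
    [0,0,0],
    [0,0,0],
    [0,0,0],
    [0,0,0],
    [0,0,0],
    [0,0,0],
    [0,0,0],
    [0,0,0],
    [0,0,0],
    [0,0,0],
  ],
  grip=[0,0,0,0,0,1,1,1,1,1,1,1],
)

```text
clock: 5.3
position: [603.3, 136.0, 129.0]
ee_rot: [1.0, 0.001, -0.002, 0.001]
contact_force: [0.1, 0.0, 0.4]
gripper_width: 85.1
```

play_rows(
  travel=[
    [-0.002,0.0359,0],
    [-0.002,0.0359,0],
    [-0.002,0.0359,0],
    [-0.002,0.0359,0],
    [-0.002,0.0359,0],
    [-0.002,0.0359,0],
    [-0.002,0.0359,0],
    [-0.002,0.0359,0],
    [-0.002,0.0359,0],
    [-0.002,0.0359,0],
    [0,0,0],
    [0,0,0],
  ],
  rotation=[
    [0,0,0],
    [0,0,0],
    [0,0,0],
    [0,0,0],
    [0,0,0],
    [0,0,0],
    [0,0,0],
    [0,0,0],
    [0,0,0],
    [0,0,0],
    [0,0,0],
    [0,0,0],
  ],
  grip=[1,1,1,1,1,1,1,1,1,1,1,1],
)

```text
clock: 6.3
position: [584.0, -224.3, 128.9]
ee_rot: [1.0, -0.001, -0.0, -0.0]
contact_force: [-0.0, -0.2, 0.2]
gripper_width: 85.5
```

```bash
python3 tops.py 540,670,70,200,40,120; python3 - <<'E'
from h import *
d=get("wrist"); P=cloud(d);z=P[...,2]; B=(d["depth"]>50)&(z>20)&(z<50)
N,L,st,c=cv2.connectedComponentsWithStats(B.astype(np.uint8))
for i in range(1,N):
    if st[i,4]>80:
        q=P[L==i]; t=q[q[:,2]>q[:,2].max()-8]; print(st[i],np.round(q[:,2].max(),1),cv2.minEnclosingCircle(t[:,:2].astype(np.float32)))
cv2.imwrite("pics/w3.png",d["image"])
E
```

```text
[ 584.2 -223.   129. ] 85.1 [0.3 0.8 1.7] [-3.141e+00  1.000e-03  1.000e-03]
[300 154  26  30 323] zmax 84.7 all [600.4 134.2  28.1] top [600.3 134.7  27.8]
[  66  182  104   91 2612] 50.0 ((590.3590698242188, -102.2698974609375), 25.66822052001953)
[ 296  215   35   41 1105] 40.0 ((583.4492797851562, -222.17465209960938), 11.168386459350586)
[480 226  30  25 380] 49.4 ((582.8872680664062, -336.7797546386719), 4.7915825843811035)
[ 268  363   65   53 1908] 50.0 ((462.0113830566406, -212.8289337158203), 20.995500564575195)
```

play_rows(
  travel=[
    [0,0,0.036],
    [0,0,0.036],
    [0,0,0.03],
    [0,0,0.014],
    [0,0,0],
    [0,0,0],
    [0,0,0],
    [0,0,0],
    [0,0,0],
    [0,0,0],
    [0,0,0],
    [0,0,0],
  ],
  rotation=[
    [0,0,0],
    [0,0,0],
    [0,0,0],
    [0,0,0],
    [0,0,0],
    [0,0,0],
    [0,0,0],
    [0,0,0],
    [0,0,0],
    [0,0,0],
    [0,0,0],
    [0,0,0],
  ],
  grip=[1,1,1,1,1,0,0,0,0,0,0,0],
)

```text
clock: 7.4
position: [585.4, -222.5, 14.8]
ee_rot: [1.0, 0.001, 0.001, 0.0]
contact_force: [-0.7, 1.9, 6.8]
gripper_width: 20.0
```

play_rows(
  travel=[
    [0,0,-0.02],
    [0,0,-0.036],
    [0,0,-0.036],
    [0,0,-0.038],
    [0.0018,-0.0358,0],
    [0.0018,-0.0358,0],
    [0.0018,-0.0358,0],
    [0.0018,-0.0358,0],
    [0.0018,-0.0358,0],
    [0.0018,-0.0358,0],
    [0.0018,-0.0358,0],
    [0.0018,-0.0358,0],
  ],
  rotation=[
    [0,0,0],
    [0,0,0],
    [0,0,0],
    [0,0,0],
    [0,0,0],
    [0,0,0],
    [0,0,0],
    [0,0,0],
    [0,0,0],
    [0,0,0],
    [0,0,0],
    [0,0,0],
  ],
  grip=[0,0,0,0,0,0,0,0,0,0,0,0],
)

```text
clock: 8.4
position: [598.0, 65.5, 143.0]
ee_rot: [1.0, 0.0, -0.0, -0.0]
contact_force: [0.5, -0.7, -0.5]
gripper_width: 19.3
```

```bash
python3 - <<'E'
from h import *
s=arm.read_state(); print(s["position"],s["gripper_width"],s["contact_force"])
d=get("wrist"); P=cloud(d);z=P[...,2]
B=(d["depth"]>50)&(z>68)&(z<90)&(P[...,1]>90)
q=P[B]; print(B.sum(), cv2.minEnclosingCircle(q[:,:2].astype(np.float32)) if B.sum() else 0)
cv2.imwrite("pics/w4.png",d["image"])
E
```

```text
[597.99294274  65.5297009  142.96288987] 19.29232613115043 [ 0.51608382 -0.68472535 -0.50209385]
2861 ((600.0009155273438, 135.540283203125), 28.23424530029297)
```

View pics/w4.png

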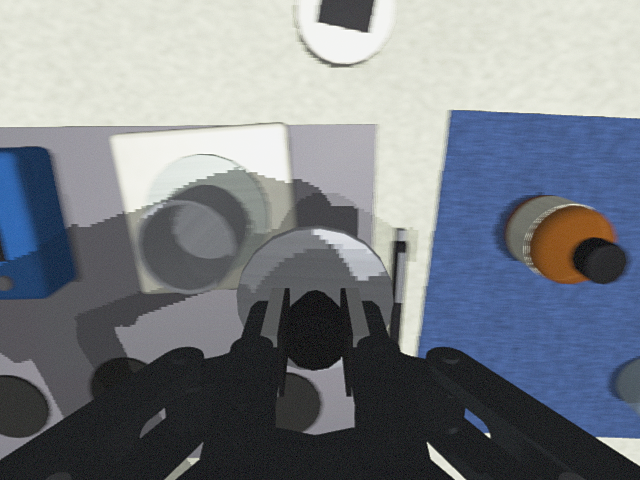

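The wrist picture shows the lid gripped level at (316,265) and the cup standing on the plate at (195,240). The cup measures (600, 135.5).

play_rows(
  travel=[
    [0.0012,-0.036,0],
    [0.0011,-0.036,0],
    [0,0,0],
    [0,0,0.03],
    [0,0,0.015],
    [0,0,0.005],
    [0,0,0.0025],
    [0,0,0.0015],
    [0,0,0],
    [0,0,0],
    [0,0,0],
    [0,0,0],
  ],
  rotation=[
    [0,0,0],
    [0,0,0],
    [0,0,0],
    [0,0,0],
    [0,0,0],
    [0,0,0],
    [0,0,0],
    [0,0,0],
    [0,0,0],
    [0,0,0],
    [0,0,0],
    [0,0,0],
  ],
  grip=[0,0,0,0,0,0,0,0,0,0,0,0],
)

```text
clock: 9.45
position: [601.4, 135.7, 90.9]
ee_rot: [1.0, 0.001, 0.001, -0.0]
contact_force: [-2.5, -0.3, 6.1]
gripper_width: 19.9
```

```bash
python3 - <<'E'
from h import *
s=arm.read_state(); print(s["position"],s["gripper_width"],s["contact_force"])
E
```

```text
[601.36728855 135.70323069  90.85383901] 19.89686816915612 [-2.52490439 -0.28850525  6.09697196]
```

play_rows(
  travel=[
    [0,0,0],
    [0,0,0],
    [0,0,0],
    [0,0,-0.015],
    [0,0,-0.035],
    [-0.0013,0.036,0],
    [-0.0013,0.036,0],
    [-0.0013,0.036,0],
    [-0.0013,0.036,0],
    [-0.0013,0.036,0],
    [-0.0013,0.036,0],
    [-0.0013,0.036,0],
  ],
  rotation=[
    [0,0,0],
    [0,0,0],
    [0,0,0],
    [0,0,0],
    [0,0,0],
    [0,0,0],
    [0,0,0],
    [0,0,0],
    [0,0,0],
    [0,0,0],
    [0,0,0],
    [0,0,0],
  ],
  grip=[1,1,1,1,1,1,1,1,1,1,1,1],
)

```text
clock: 10.45
position: [591.8, -117.7, 139.2]
ee_rot: [1.0, 0.001, -0.0, -0.0]
contact_force: [0.7, -0.8, -0.1]
gripper_width: 85.6
```

play_rows(
  travel=[
    [-0.0013,0.036,0],
    [-0.0013,0.036,0],
    [-0.0013,0.036,0],
    [-0.0013,0.036,0],
    [-0.0013,0.036,0],
    [-0.0013,0.036,0],
    [0,0.005,0],
    [0,0,0],
  ],
  rotation=[
    [0,0,0],
    [0,0,0],
    [0,0,0],
    [0,0,0],
    [0,0,0],
    [0,0,0],
    [0,0,0],
    [0,0,0],
  ],
  grip=[1,1,1,1,1,1,1,1],
)

```text
clock: 11.12
position: [583.7, -339.5, 138.3]
ee_rot: [1.0, -0.001, -0.0, -0.0]
contact_force: [0.2, 0.7, 0.0]
gripper_width: 85.4
```

```bash
python3 tops.py 540,670,70,200,40,130; python3 - <<'E'
from h import *
d=get("wrist"); P=cloud(d);z=P[...,2]; B=(d["depth"]>50)&(z>45)&(z<85)
N,L,st,c=cv2.connectedComponentsWithStats(B.astype(np.uint8))
for i in range(1,N):
    if st[i,4]>80:
        q=P[L==i]; t=q[q[:,2]>q[:,2].max()-8]; print(st[i],np.round(q[:,2].max(),1),cv2.minEnclosingCircle(t[:,:2].astype(np.float32)))
a=cv2.imread("pics/last_top.png")[110:270,180:380]
cv2.imwrite("pics/c5.png",np.hstack([cv2.resize(a,(400,320),interpolation=cv2.INTER_CUBIC),cv2.resize(d["image"],(400,320))]))
E
```

```text
[ 584.  -337.8  138.4] 85.7 [-0.1  0.8  0.2] [-3.141e+00  2.000e-03  2.000e-03]
[297 151  32  33 806] zmax 119.0 all [600.2 135.   33.1] top [599.8 134.5  10.7]
[301 232  28  39 902] 78.9 ((582.3815307617188, -337.8704833984375), 8.292394638061523)
[303 397  24  38 732] 78.1 ((461.1929016113281, -337.7880859375), 7.5087809562683105)
```

View pics/c5.png

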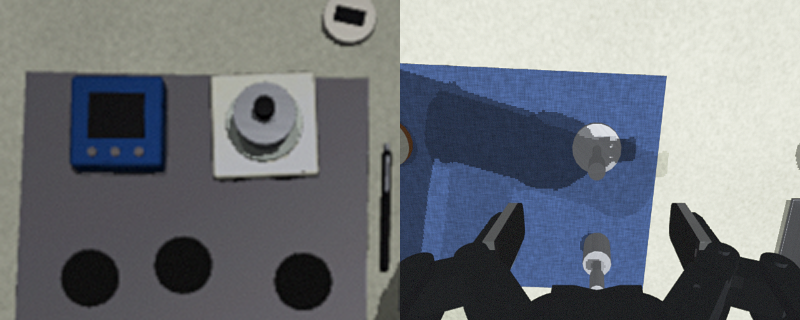

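The crop shows the lid concentric on the cup at (264,108), and the disc spindle at (597,150) between the jaws.

play_rows(
  travel=[
    [0,0,0.036],
    [0,0,0.036],
    [0,0,0.02],
    [0,0,0],
    [0,0,0],
    [0,0,0],
    [0,0,0],
    [0,0,0],
    [0,0,0],
    [0,0,0],
    [0,0,0],
  ],
  rotation=[
    [0,0,0],
    [0,0,0],
    [0,0,0],
    [0,0,0],
    [0,0,0],
    [0,0,0],
    [0,0,0],
    [0,0,0],
    [0,0,0],
    [0,0,0],
    [0,0,0],
  ],
  grip=[1,1,1,1,0,0,0,0,0,0,0],
)

```text
clock: 12.13
position: [585.2, -337.4, 48.6]
ee_rot: [1.0, 0.001, 0.001, 0.0]
contact_force: [0.2, 0.3, 3.0]
gripper_width: 13.9
```

play_rows(
  travel=[
    [0,0,-0.02],
    [0,0,-0.03],
    [0,0,-0.03],
    [0,0,-0.03],
    [-0.0085,-0.0366,0],
    [-0.0085,-0.0366,0],
    [-0.0085,-0.0366,0],
    [-0.0085,-0.0366,0],
    [-0.0085,-0.0366,0],
    [-0.0085,-0.0366,0],
    [-0.0085,-0.0366,0],
    [-0.0085,-0.0366,0],
  ],
  rotation=[
    [0,0,0],
    [0,0,0],
    [0,0,0],
    [0,0,0],
    [0,0,0],
    [0,0,0],
    [0,0,0],
    [0,0,0],
    [0,0,0],
    [0,0,0],
    [0,0,0],
    [0,0,0],
  ],
  grip=[0,0,0,0,0,0,0,0,0,0,0,0],
)

```text
clock: 13.13
position: [515.1, -42.8, 157.2]
ee_rot: [1.0, 0.0, -0.0, -0.0]
contact_force: [0.6, -0.0, -1.1]
gripper_width: 14.1
```

play_rows(
  travel=[
    [-0.0085,-0.0366,0],
    [-0.0085,-0.0366,0],
    [-0.0085,-0.0366,0],
    [-0.0085,-0.0366,0],
    [-0.0085,-0.0366,0],
    [-0.0085,-0.0366,0],
    [-0.0085,-0.0366,0],
    [-0.0085,-0.0366,0],
    [-0.0085,-0.0366,0],
    [-0.0085,-0.0366,0],
    [0,0,0],
    [0,0,0],
  ],
  rotation=[
    [0,0,0],
    [0,0,0],
    [0,0,0],
    [0,0,0],
    [0,0,0],
    [0,0,0],
    [0,0,0],
    [0,0,0],
    [0,0,0],
    [0,0,0],
    [0,0,0],
    [0,0,0],
  ],
  grip=[0,0,0,0,0,0,0,0,0,0,0,0],
)

```text
clock: 14.13
position: [429.9, 323.2, 156.8]
ee_rot: [1.0, 0.002, -0.0, 0.0]
contact_force: [0.1, -1.3, -0.7]
gripper_width: 13.9
```

```bash
python3 - <<'E'
from h import *
s=arm.read_state(); print(s["position"],s["gripper_width"],s["contact_force"])
d=get("wrist"); P=cloud(d);z=P[...,2]; im=d["image"]
m=((im.max(2)<45)&(z<15)&(d["depth"]>0)).astype(np.uint8); N,L,st,c=cv2.connectedComponentsWithStats(m)
for i in range(1,N):
    if st[i,4]>300: q=P[L==i]; print(st[i],cv2.minEnclosingCircle(q[:,:2].astype(np.float32)))
cv2.imwrite("pics/w6.png",im)
E
```

```text
[429.87957077 323.17887491 156.849777  ] 13.901278096727781 [ 0.10442675 -1.29640746 -0.74239853]
[ 274  173   83   58 2462] ((430.7613830566406, 322.84234619140625), 31.360353469848633)
```

View pics/w6.png

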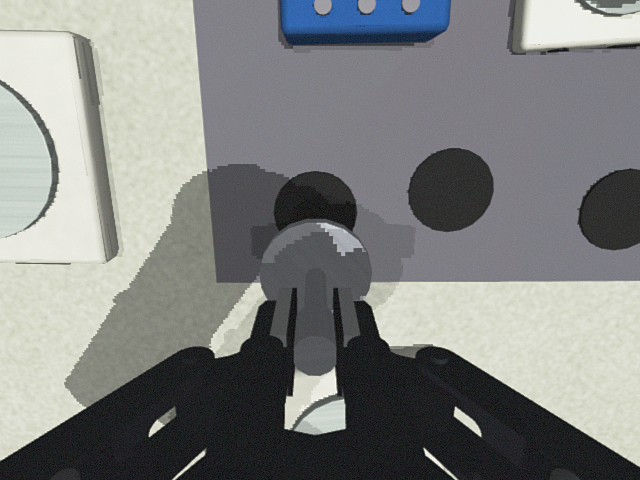

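The spindle hangs vertical at (315,270) above the left pad, which measures (430.8, 322.8).

play_rows(
  travel=[
    [0.001,-0.001,0.036],
    [0,0,0.036],
    [0,0,0.025],
    [0,0,0.006],
    [0,0,0.002],
    [0,0,0.001],
    [0,0,0],
    [0,0,0],
    [0,0,0],
    [0,0,0],
    [0,0,-0.03],
    [0,0,-0.036],
  ],
  rotation=[
    [0,0,0],
    [0,0,0],
    [0,0,0],
    [0,0,0],
    [0,0,0],
    [0,0,0],
    [0,0,0],
    [0,0,0],
    [0,0,0],
    [0,0,0],
    [0,0,0],
    [0,0,0],
  ],
  grip=[0,0,0,0,0,0,0,1,1,1,1,1],
)

```text
clock: 15.18
position: [430.5, 320.8, 115.5]
ee_rot: [1.0, 0.0, -0.002, 0.003]
contact_force: [0.7, 1.0, 1.0]
gripper_width: 73.4
```

play_rows(
  travel=[
    [0,0,-0.03],
    [0.0018,0.0357,0],
    [0.0018,0.0357,0],
    [0.0018,0.0357,0],
    [0.0018,0.0357,0],
    [0.0018,0.0357,0],
    [0.0018,0.0357,0],
    [0.0018,0.0357,0],
    [0.0018,0.0357,0],
    [0.0018,0.0357,0],
    [0.0018,0.0357,0],
    [0.0018,0.0357,0],
  ],
  rotation=[
    [0,0,0],
    [0,0,0],
    [0,0,0],
    [0,0,0],
    [0,0,0],
    [0,0,0],
    [0,0,0],
    [0,0,0],
    [0,0,0],
    [0,0,0],
    [0,0,0],
    [0,0,0],
  ],
  grip=[1,1,1,1,1,1,1,1,1,1,1,1],
)

```text
clock: 16.18
position: [451.9, -71.8, 147.7]
ee_rot: [1.0, 0.001, 0.001, -0.0]
contact_force: [0.9, -0.4, 0.3]
gripper_width: 85.2
```

play_rows(
  travel=[
    [0.0018,0.0357,0],
    [0.0018,0.0357,0],
    [0.0018,0.0357,0],
    [0.0018,0.0357,0],
    [0,0,0],
    [0,0,0],
  ],
  rotation=[
    [0,0,0],
    [0,0,0],
    [0,0,0],
    [0,0,0],
    [0,0,0],
    [0,0,0],
  ],
  grip=[1,1,1,1,1,1],
)

```text
clock: 16.68
position: [459.1, -214.7, 147.0]
ee_rot: [1.0, -0.001, -0.0, -0.0]
contact_force: [-0.4, -0.2, -0.2]
gripper_width: 85.4
```

```bash
python3 tops.py 380,480,270,370,9,130 540,670,70,200,40,130 560,640,-150,-60,20,130; python3 - <<'E'
from h import *
d=get("wrist"); P=cloud(d);z=P[...,2]; B=(d["depth"]>50)&(z>30)&(z<85)
N,L,st,c=cv2.connectedComponentsWithStats(B.astype(np.uint8))
for i in range(1,N):
    if st[i,4]>80:
        q=P[L==i]; t=q[q[:,2]>q[:,2].max()-8]; print(st[i],np.round(q[:,2].max(),1),cv2.minEnclosingCircle(t[:,:2].astype(np.float32)))
a=cv2.imread("pics/last_top.png")[110:270,180:380]
cv2.imwrite("pics/c7.png",np.hstack([cv2.resize(a,(400,320),interpolation=cv2.INTER_CUBIC),cv2.resize(d["image"],(400,320))]))
E
```

```text
[ 459.  -213.5  147.1] 85.3 [-0.6  0.3  0.5] [-3.141e+00  1.000e-03  1.000e-03]
[211 234  28  29 545] zmax 85.9 all [431.  321.5  30.9] top [429.5 320.2   7.9]
[297 151  32  33 806] zmax 119.1 all [600.2 134.9  32.9] top [599.8 134.7  10.5]
[  57    0  111   60 4980] 79.4 ((584.0485229492188, -101.98357391357422), 10.823026657104492)
[ 278  195   71   80 4463] 62.2 ((457.51068115234375, -212.2989959716797), 21.836652755737305)
[ 473  202   75   60 2856] 78.7 ((459.6339111328125, -337.65606689453125), 8.461133003234863)
```

View pics/c7.png

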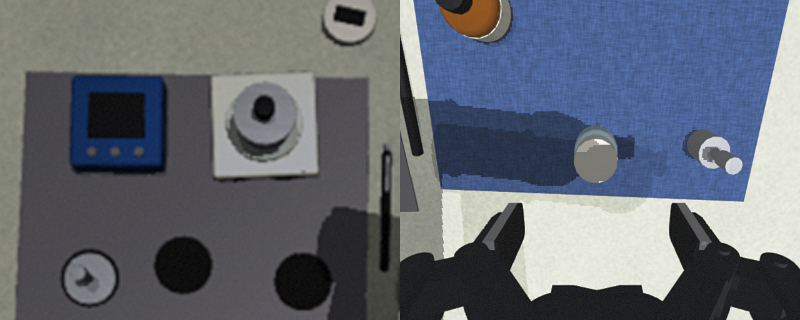

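The crop shows the disc spindle upright and centred on the left pad at (90,278), and the jar at (595,155) between the jaws.

play_rows(
  travel=[
    [-0.001,-0.001,0.036],
    [0,0,0.036],
    [0,0,0.036],
    [0,0,0.022],
    [0,0,0],
    [0,0,0],
    [0,0,0],
    [0,0,0],
    [0,0,0],
    [0,0,0],
    [0,0,0],
    [0,0,0],
  ],
  rotation=[
    [0,0,0],
    [0,0,0],
    [0,0,0],
    [0,0,0],
    [0,0,0],
    [0,0,0],
    [0,0,0],
    [0,0,0],
    [0,0,0],
    [0,0,0],
    [0,0,0],
    [0,0,0],
  ],
  grip=[1,1,1,1,1,0,0,0,0,0,0,0],
)

```text
clock: 17.78
position: [460.2, -211.8, 19.9]
ee_rot: [1.0, 0.001, 0.003, 0.0]
contact_force: [-0.7, 2.3, 6.2]
gripper_width: 45.0
```

play_rows(
  travel=[
    [0,0,-0.02],
    [0,0,-0.03],
    [0,0,-0.03],
    [-0.0008,-0.0361,0],
    [-0.0008,-0.0361,0],
    [-0.0008,-0.0361,0],
    [-0.0008,-0.0361,0],
    [-0.0008,-0.0361,0],
    [-0.0008,-0.0361,0],
    [-0.0008,-0.0361,0],
    [-0.0008,-0.0361,0],
    [-0.0008,-0.0361,0],
  ],
  rotation=[
    [0,0,0],
    [0,0,0],
    [0,0,0],
    [0,0,0],
    [0,0,0],
    [0,0,0],
    [0,0,0],
    [0,0,0],
    [0,0,0],
    [0,0,0],
    [0,0,0],
    [0,0,0],
  ],
  grip=[0,0,0,0,0,0,0,0,0,0,0,0],
)

```text
clock: 18.78
position: [450.7, 115.1, 98.8]
ee_rot: [1.0, 0.001, 0.001, -0.001]
contact_force: [0.3, 0.7, -1.2]
gripper_width: 44.8
```

play_rows(
  travel=[
    [-0.0008,-0.0361,0],
    [-0.0008,-0.0361,0],
    [-0.0008,-0.0361,0],
    [0,0,0],
    [0,0,0],
  ],
  rotation=[
    [0,0,0],
    [0,0,0],
    [0,0,0],
    [0,0,0],
    [0,0,0],
  ],
  grip=[0,0,0,0,0],
)

```text
clock: 19.2
position: [448.3, 223.5, 98.5]
ee_rot: [1.0, 0.002, 0.001, -0.001]
contact_force: [-0.0, -0.2, -1.6]
gripper_width: 44.3
```

```bash
python3 - <<'E'
from h import *
s=arm.read_state(); print(s["position"],s["gripper_width"],s["contact_force"])
d=get("wrist"); P=cloud(d);z=P[...,2]; im=d["image"]
m=((im.max(2)<45)&(z<15)&(d["depth"]>0)).astype(np.uint8); N,L,st,c=cv2.connectedComponentsWithStats(m)
for i in range(1,N):
    if st[i,4]>300: q=P[L==i]; print(st[i],cv2.minEnclosingCircle(q[:,:2].astype(np.float32)))
cv2.imwrite("pics/w8.png",im)
E
```

```text
[448.32213116 223.49390966  98.47983946] 44.30380418703513 [-0.03917757 -0.21948796 -1.57419764]
[ 269  191  101   75 3995] ((447.5465087890625, 220.91665649414062), 31.76304817199707)
[144 215  66  85 632] ((433.4141540527344, 315.64471435546875), 30.479642868041992)
```

View pics/w8.png

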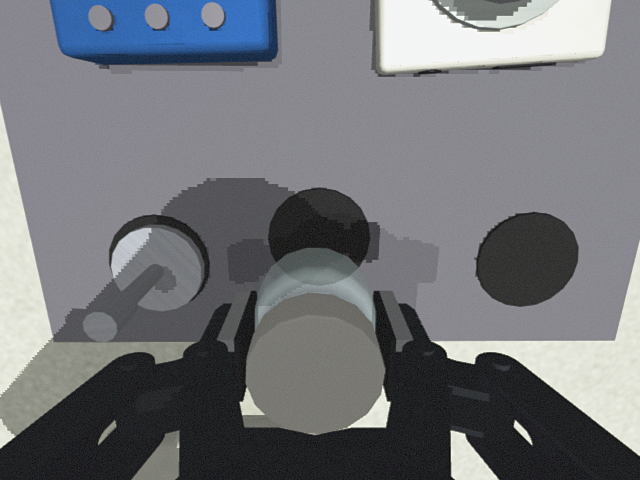

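The jar is held upright at (316,350), over the middle pad at (319,237). The disc spindle stands on the left pad at (158,262).

play_rows(
  travel=[
    [0,0,0.036],
    [0,0,0.028],
    [0,0,0.008],
    [0,0,0.003],
    [0,0,0.001],
    [0,0,0],
    [0,0,0],
    [0,0,0],
    [0,0,0],
    [0,0,-0.03],
    [0,0,-0.036],
    [0,0,-0.036],
  ],
  rotation=[
    [0,0,0],
    [0,0,0],
    [0,0,0],
    [0,0,0],
    [0,0,0],
    [0,0,0],
    [0,0,0],
    [0,0,0],
    [0,0,0],
    [0,0,0],
    [0,0,0],
    [0,0,0],
  ],
  grip=[0,0,0,0,0,0,0.85,0.85,0.85,0.85,0.85,0.85],
)

```text
clock: 20.25
position: [448.0, 220.6, 124.2]
ee_rot: [1.0, 0.0, -0.001, 0.001]
contact_force: [1.0, 0.3, 0.1]
gripper_width: 72.3
```

play_rows(
  travel=[
    [0,0,-0.02],
    [0.0007,0.0349,0],
    [0.0007,0.0349,0],
    [0.0007,0.0349,0],
    [0.0007,0.0349,0],
    [0.0007,0.0349,0],
    [0.0007,0.0349,0],
    [0.0007,0.0349,0],
    [0.0007,0.0349,0],
    [0.0007,0.0349,0],
    [0.0007,0.0349,0],
    [0.0007,0.0349,0],
  ],
  rotation=[
    [0,0,0],
    [0,0,0],
    [0,0,0],
    [0,0,0],
    [0,0,0],
    [0,0,0],
    [0,0,0],
    [0,0,0],
    [0,0,0],
    [0,0,0],
    [0,0,0],
    [0,0,0],
  ],
  grip=[1,1,1,1,1,1,1,1,1,1,1,1],
)

```text
clock: 21.25
position: [456.2, -164.6, 143.7]
ee_rot: [1.0, 0.0, 0.0, 0.0]
contact_force: [1.3, 0.4, -0.1]
gripper_width: 85.2
```

play_rows(
  travel=[
    [0.0007,0.0349,0],
    [0.0007,0.0349,0],
    [0.0007,0.0349,0],
    [0.0007,0.0349,0],
    [0.0007,0.0349,0],
    [0,0,0],
    [0,0,0],
  ],
  rotation=[
    [0,0,0],
    [0,0,0],
    [0,0,0],
    [0,0,0],
    [0,0,0],
    [0,0,0],
    [0,0,0],
  ],
  grip=[1,1,1,1,1,1,1],
)

```text
clock: 21.83
position: [459.5, -339.0, 142.9]
ee_rot: [1.0, -0.001, -0.0, -0.0]
contact_force: [0.5, 0.6, -0.3]
gripper_width: 85.5
```

```bash
python3 tops.py 380,480,270,370,9,130 400,500,180,265,12,130 540,670,70,200,40,130; python3 - <<'E'
from h import *
d=get("wrist"); P=cloud(d);z=P[...,2]; B=(d["depth"]>50)&(z>30)&(z<85)
N,L,st,c=cv2.connectedComponentsWithStats(B.astype(np.uint8))
for i in range(1,N):
    if st[i,4]>80:
        q=P[L==i]; t=q[q[:,2]>q[:,2].max()-8]; print(st[i],np.round(q[:,2].max(),1),cv2.minEnclosingCircle(t[:,:2].astype(np.float32)))
a=cv2.imread("pics/last_top.png")[110:270,180:380]
cv2.imwrite("pics/c9.png",np.hstack([cv2.resize(a,(400,320),interpolation=cv2.INTER_CUBIC),cv2.resize(d["image"],(400,320))]))
E
```

```text
[ 459.5 -337.7  142.9] 85.5 [-0.5 -0.1 -0.9] [-3.141e+00  1.000e-03  1.000e-03]
[211 235  29  27 534] zmax 85.6 all [431.3 320.7  30.7] top [430.  320.2   8.1]
[260 231  24  23 426] zmax 70.3 all [446.5 216.3  25.9] top [444.5 217.7  21.3]
[297 151  32  33 812] zmax 118.8 all [600.  134.9  33. ] top [599.6 134.8  10.9]
[ 289  204   52   62 2301] 78.7 ((459.1256408691406, -337.66693115234375), 8.061014175415039)
[631 364   9  39 184] 38.9 ((339.2010498046875, -580.3343505859375), 14.065608978271484)
```

View pics/c9.png

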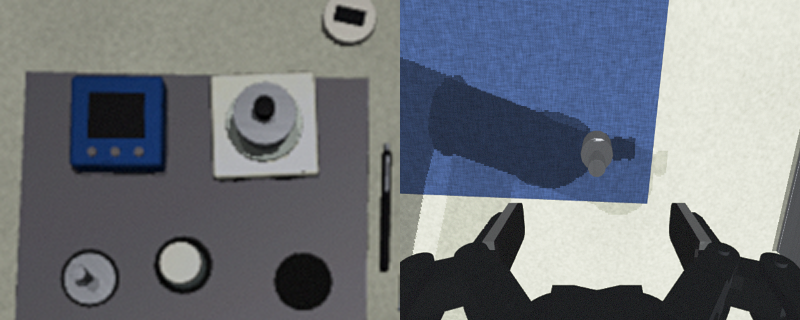

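The jar stands on the middle pad at (183,264), and the drum spindle is at (597,152) between the jaws.

play_rows(
  travel=[
    [0,0,0.036],
    [0,0,0.036],
    [0,0,0.024],
    [0,0,0],
    [0,0,0],
    [0,0,0],
    [0,0,0],
    [0,0,0],
    [0,0,0],
    [0,0,0],
    [0,0,0],
  ],
  rotation=[
    [0,0,0],
    [0,0,0],
    [0,0,0],
    [0,0,0],
    [0,0,0],
    [0,0,0],
    [0,0,0],
    [0,0,0],
    [0,0,0],
    [0,0,0],
    [0,0,0],
  ],
  grip=[1,1,1,1,0,0,0,0,0,0,0],
)

```text
clock: 22.85
position: [460.8, -337.5, 48.6]
ee_rot: [1.0, 0.001, 0.001, 0.001]
contact_force: [-1.2, -0.3, 4.9]
gripper_width: 14.2
```

play_rows(
  travel=[
    [0,0,-0.02],
    [0,0,-0.03],
    [0,0,-0.03],
    [-0.0021,-0.0355,0],
    [-0.0021,-0.0355,0],
    [-0.0021,-0.0355,0],
    [-0.0021,-0.0355,0],
    [-0.0021,-0.0355,0],
    [-0.0021,-0.0355,0],
    [-0.0021,-0.0355,0],
    [-0.0021,-0.0355,0],
    [-0.0021,-0.0355,0],
  ],
  rotation=[
    [0,0,0],
    [0,0,0],
    [0,0,0],
    [0,0,0],
    [0,0,0],
    [0,0,0],
    [0,0,0],
    [0,0,0],
    [0,0,0],
    [0,0,0],
    [0,0,0],
    [0,0,0],
  ],
  grip=[0,0,0,0,0,0,0,0,0,0,0,0],
)

```text
clock: 23.85
position: [440.0, -16.1, 127.2]
ee_rot: [1.0, 0.0, -0.0, -0.0]
contact_force: [1.2, 1.2, -1.2]
gripper_width: 14.1
```

play_rows(
  travel=[
    [-0.0021,-0.0355,0],
    [-0.0021,-0.0355,0],
    [-0.0021,-0.0355,0],
    [0,0,0],
    [0,0,0],
  ],
  rotation=[
    [0,0,0],
    [0,0,0],
    [0,0,0],
    [0,0,0],
    [0,0,0],
  ],
  grip=[0,0,0,0,0],
)

```text
clock: 24.27
position: [434.0, 90.4, 127.1]
ee_rot: [1.0, 0.002, -0.0, 0.0]
contact_force: [-0.4, -0.1, -2.4]
gripper_width: 14.5
```

```bash
python3 - <<'E'
from h import *
s=arm.read_state(); print(s["position"],s["gripper_width"],s["contact_force"])
d=get("wrist"); P=cloud(d);z=P[...,2]; im=d["image"]
m=((im.max(2)<45)&(z<15)&(d["depth"]>0)).astype(np.uint8); N,L,st,c=cv2.connectedComponentsWithStats(m)
for i in range(1,N):
    if st[i,4]>300: q=P[L==i]; print(st[i],cv2.minEnclosingCircle(q[:,:2].astype(np.float32)))
cv2.imwrite("pics/w10.png",im)
E
```

```text
[433.95689579  90.42847075 127.10444802] 14.488329927508683 [-0.42893947 -0.12025297 -2.37618816]
[ 441    0   30  207 1316] ((509.4014587402344, 3.2456891536712646), 61.69434356689453)
[131 160  40  87 468] ((447.22613525390625, 211.77215576171875), 30.066179275512695)
[ 272  185   91   69 3424] ((433.02569580078125, 88.46963500976562), 31.93228530883789)
```

View pics/w10.png

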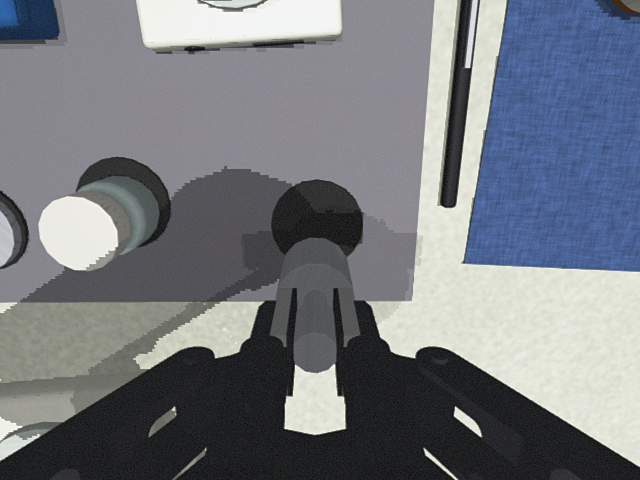

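The drum spindle hangs vertical at (316,290) over the right pad, which measures (433.0, 88.5). The jar is upright on the middle pad.

play_rows(
  travel=[
    [0,0,0.036],
    [0,0,0.028],
    [0,0,0.008],
    [0,0,0.003],
    [0,0,0.001],
    [0,0,0],
    [0,0,0],
    [0,0,0],
    [0,0,0],
    [0,0,0],
    [0,0,-0.03],
    [0,0,-0.036],
  ],
  rotation=[
    [0,0,0],
    [0,0,0],
    [0,0,0],
    [0,0,0],
    [0,0,0],
    [0,0,0],
    [0,0,0],
    [0,0,0],
    [0,0,0],
    [0,0,0],
    [0,0,0],
    [0,0,0],
  ],
  grip=[0,0,0,0,0,0,1,1,1,1,1,1],
)

```text
clock: 25.32
position: [432.7, 87.7, 115.9]
ee_rot: [1.0, 0.0, -0.003, 0.002]
contact_force: [0.7, 1.3, -0.3]
gripper_width: 84.3
```

play_rows(
  travel=[
    [0,0,-0.036],
    [0,0,-0.036],
    [0,0.036,0],
    [0,0.036,0],
    [0,0.036,0],
    [0,0.036,0],
    [0,0.036,0],
    [0,0.036,0],
    [0,0.036,0],
    [0,0,0],
    [0,0,0],
  ],
  rotation=[
    [0,0,0],
    [0,0,0],
    [0,0,0],
    [0,0,0],
    [0,0,0],
    [0,0,0],
    [0,0,0],
    [0,0,0],
    [0,0,0],
    [0,0,0],
    [0,0,0],
  ],
  grip=[1,1,1,1,1,1,1,1,1,1,1],
)

```text
clock: 26.23
position: [434.3, -164.9, 189.0]
ee_rot: [1.0, -0.002, -0.0, -0.0]
contact_force: [-0.2, 0.1, -0.6]
gripper_width: 85.3
```

```bash
python3 tops.py 380,480,270,370,9,130 400,500,180,265,12,130 390,480,50,130,10,130 540,670,70,200,40,130 560,640,-150,-60,7,130; python3 - <<'E'
from h import *
d=get("scene")
a=cv2.imread("pics/last_top.png")[110:270,180:380]
cv2.imwrite("pics/c11.png",np.hstack([cv2.resize(a,(400,320),interpolation=cv2.INTER_CUBIC),cv2.resize(d["image"][180:340,250:450],(400,320))]))
E
```

```text
[ 434.4 -163.8  189.1] 85.3 [ 0.2  0.1 -0.5] [-3.141e+00  2.000e-03  1.000e-03]
[212 235  28  28 537] zmax 85.5 all [429.6 320.8  30.9] top [429.6 320.1   8. ]
[260 231  24  24 426] zmax 71.4 all [444.2 217.5  24.2] top [444.5 217.7  21.1]
[325 242  17  17 216] zmax 87.2 all [431.1  86.   18.6] top [432.3  85.2   7.7]
[297 151  32  33 808] zmax 119.6 all [600.2 134.6  33.1] top [600.  134.4  10.8]
[408 167  27  15 312] zmax 83.7 all [ 595.4 -101.6   26.6] top [ 590.1 -101.5   12.1]
```

View pics/c11.png

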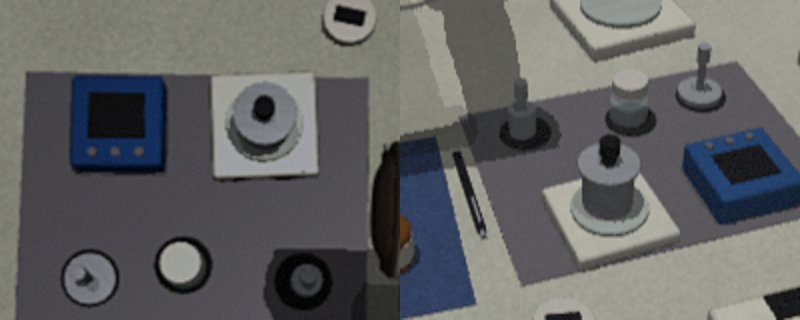

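All five objects stand upright in place and the gripper is clear, so I'm handing in.

```bash
python3 -c "
from bench import workorder; print(workorder.job_done())"
```

```text
the job is handed in; nothing more can be done
None
```

The bench is set up in the order you gave, and the job was handed in at about 26 s on the robot's clock. It reports no verdict, so the result rests on my last camera checks:

| Item | Where it stands | Measured offset | Limit |
|---|---|---|---|
| Cup | upright on the bath plate | 3–5 mm from the plate centre | 15 mm |
| Lid | flat on the cup's rim | under 1 mm from the cup centre | 9 mm |
| Disc spindle | left pad | about 2 mm | 13 mm |
| Jar | middle pad | about 4 mm | 13 mm |
| Drum spindle | right pad | about 3 mm | 13 mm |
| Brown bottle | where it was | unmoved within measurement error | 30 mm |

The cup's offset was last measured before the lid went on; after that I took its place from the lid's. The gripper ended open, clear of everything and with no contact force.

No check failed. The only disagreements were 2–4 mm between the top and scene cameras, and about 3 mm between the cup's measured position and where the arm had been told to put it. I set the lid down at the measured cup position.

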